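# Set the label dispenser's edge guide with its knurled wheel

### The arm

A 6-joint arm with a two-finger parallel gripper is mounted at the origin on the work surface. World frame = base frame: x ahead of the robot, y to its left, z up, the work surface at z = 0. Lengths are in m, angles in rad, forces in N, time in s.
With the tool pointing down it reaches from about 0.375 to 0.9 m from the base axis. Payload 3.1 kg.
Tool frame: the origin (TCP) lies midway between the tips of the shut fingers; the grasp point (between the pads) lies 19 mm behind it (pinch_z is the distance from the TCP to the grasp point, in m); y points along the fingers, z is the direction in which the jaws open and shut, and the axes are right-handed (so a half turn about y gives the same grasp; the last joint's range is limited). The gripper opens to 87 mm and grips with 3 to 60 N. Pads are 19 mm wide; open, the fingers measure 117 mm over their backs; the gripper's body (75 mm by 190 mm) begins 51 mm behind the grasp point.
Start: joints at [-1.423, 0.527, 1.433, -0, 1.181, -0.178], TCP at [0.201, -0.592, 0.223] pointing down, gripper open.
Joint ranges: [-3.08, 3.08], [-0.75, 2.2], [0.22, 2.44], [-1.43, 4.57], [0, 2.65], [-2.85, 2.85]. Speed limits (rad/s): [2.79, 2.79, 3.14, 3.14, 3.14, 3.14].

### API

Orientations are given as a unit quaternion [x, y, z, w].
In Python, from rig import * gives the robot as it stands.
- The arm moves only by the tool drive_tool, never from a script. Its argument "plan" is a list of rows, each a list of 7 numbers: the shift along the tool's x, y, z in mm, then the turn, a rotation vector about the tool's x, y, z in degrees, then the finger opening in mm, from 0 to 87. A call has 1 to 10 rows; each row is the pose to reach, as a shift and turn from the pose commanded when the call began, along the tool's axes at that moment; what a row does not reach only later rows make up. A row lasts 1/10 s, in which the tool goes at most 50 mm and 8.59 degrees, less where a joint would pass 70% of its speed; a pose out of reach is approached as far as the arm can. A call with a gripper value outside its range is refused whole. The fingers move at their own pace and stop on an object; "newtons" is the grip in N (left out, the last holds). Time passes only in rows, so rows that repeat a pose let the fingers close. It gives the time, the measured TCP pose, the force and the opening at its end, in the units of the state.
- get_obs(): the state, without advancing time (a new reading comes with each control period).
- camera(name): name is "scene" or "top" or "wrist"; returns the picture (420x560x3 uint8, blue, green, red); there is no depth.
- get_calibration(name): a dict with "fx", "fy", "cx", "cy" (pixels), "D" ([k1, k2, p1, p2, k3] as OpenCV has them; the pictures are not rectified), "origin" and "rotation" of the camera in the world; the wrist camera has in their place "tool_from_camera" (4x4, takes a point from camera to tool coordinates, whose origin is the TCP and whose axes are the tool frame's). Camera axes: x right, y down, z forward; pixel columns grow to the right and rows downward; lengths in m; the calibration is good to about 2 mm. A picture is of the moment at which its call begins: read the wrist's pose just before it. get_calibration takes no time and is no camera call.
- hand_in(): hands the job in, once; it reports no verdict.
Trained networks look in the newest picture that a camera, given by its name, has taken for a name from the list of things; names that differ only in an ending like _2 or _b are one class to them, and where a whole thing is asked for, a point or a joint stands for the part that bears it (a point fixed in the world has none). Each returns a list of dicts, best first, with "conf" (0 to 1); they miss things now and then, are a little off and sometimes report something else, mostly with a low value. They report only what shows in the picture. A call takes as long as a camera call.
- spot_in(camera, target): "location" ([column, row] in pixels, amid what is visible of it).
- mark_of(camera, target): "location" ([column, row] in pixels: a listed point, or the origin of a listed thing).
The state is a dict: "time": time; "q": joint angles; "joint_velocities": joint speeds; "joint_torque": joint torques, N m; "position": TCP position; "tool_rot": TCP orientation; "ft_force": force on the tool from outside, world axes, zero at the start; "moment": the same for the moment, N m; "grip_width": finger opening in m.
Only numpy, scipy, OpenCV 4.12 (cv2) and the standard library are available. Lean on these libraries where they do the work, as an engineer would, in place of code of your own. Each camera call takes 0.05 s, during which the arm holds its last target. There are 200 camera calls.

### The job

Get the label dispenser ready for the next roll: roll its knurled adjuster wheel under a fingertip, in as many strokes as it takes, until the sliding edge guide has closed in and its pointer lines up with the point of the index rider on the scale rail. Move the guide only by the wheel, never by touching the guide itself; pick nothing up and leave the bottles, jar, vial, cartons and label roll where they stand. Finish with the finger lifted clear.

Things in the scene. Friction and masses are not known exactly. Their poses are not given: they have to be found in the camera images.
- dispenser: label dispenser, fixed: white casing spanning x -110 to +130, y -140 to +130 mm, flat deck 95 mm above the table; origin on the table, x from front panel (robot's side) to the empty roll spindle at the back (up to 80 mm above the deck, y over +30), y left, z up. On the deck, right to left: adjuster wheel at x -55, y -98 mm, sliding guide, fixed upright edge guide at y +65 mm; all 22 mm high or less
- wheel_top (a point): fixed point at the top of the knurled steel wheel's rim, 109 mm above the table, 14 mm above the deck. Wheel 52 mm in diameter, 16 mm wide, upright in a deck slot, axle along the dispenser's x, 26 mm below this point. A fingertip pressed on the rim from above with 5 to 15 N and drawn along the dispenser's y turns it by friction (about 1.5 N along the rim); it stays where it is left
- wheel (a joint): angle of the adjuster wheel in rad; grows as the top of the rim is drawn to the dispenser's +y (gap closes). A rack and pinion moves the guide 10 mm per rad, in the same direction: 26 mm of rim travel moves the guide 10 mm. Range 0 to 5.2
- guide: sliding edge guide, steel: an upright plate 82 x 3 x 22 mm on a foot 18 mm wide, with a flat arrow pointer towards the dispenser's front. It slides along the dispenser's y (towards +y the gap to the fixed guide closes); not to be touched. Origin on the deck under the tip of the pointer; same axes as the dispenser; its inner face (towards the fixed guide) is at its y = 0
- guide_tip (a point): tip of the sliding guide's pointer, 8 mm above the deck, pointing to the dispenser's -x
- index: index rider: small dark steel arrow block, 26 x 12 mm, clamped on the scale rail and fixed there; its point faces the guide's pointer tip to tip, about 5 mm in front of it. Origin at the tip of its point, 8 mm above the deck; same axes as the dispenser. The guide starts on its -y side, and is set when the guide_tip has the same y as this origin in this frame
- syrup_a: amber bottle, 46 mm diameter, 112 mm high, loose, in front of the dispenser; origin at the centre of its underside; bystander
- syrup_b: amber bottle like the other, loose, right of the dispenser; origin at the centre of its underside; bystander
- tablet_jar: white jar, 58 mm diameter, 78 mm high, loose, right of the dispenser; origin at the centre of its underside; bystander
- pill_vial: small amber vial, 32 mm diameter, 46 mm high, loose, standing on the deck behind the wheel; origin at the centre of its underside; bystander
- label_roll: roll of labels, 92 mm diameter, 52 mm high, loose, lying flat left of the dispenser; origin at the centre of its underside; bystander
- carton_a: flat medicine carton 50 x 95 x 28 mm, loose, in front of the dispenser; origin at the centre of its underside; bystander
- carton_b: upright medicine carton 42 x 42 x 85 mm, loose, left of the dispenser; origin at the centre of its underside; bystander

How it is judged:
At the end, for the whole second after the job is handed in: The tip of the guide's pointer is within 2.5 mm of the index rider's point, measured along the scale rail, and the wheel is at rest (y of guide_tip in the frame of index between -0.0025 and 0.0025 m and velocity of joint wheel between -0.05 and 0.05 rad/s); the robot touches nothing.
It fails at once if the sliding guide is touched by the robot (more than 1 N) (contact force between any of the fingers, the arm and guide above 1 N).
It fails at once if a bottle, jar, vial, carton or the label roll is lifted, shifted more than 15 mm or tipped (distance of any of syrup_a, syrup_b, tablet_jar, pill_vial, label_roll, carton_a, carton_b from where it was at the start of the episode above 0.015 m or angle between any of syrup_a, syrup_b, tablet_jar, pill_vial, label_roll, carton_a, carton_b's own z axis and vertical above 0.35 rad).
It also fails if it takes over 64 s, if anything falls off the work surface, if the arm or the gripper's body presses on something with over 40 N, if the wrist force passes 120 N, or if a joint passes its speed limit or range.

## Working session

There is one attempt and no reset: what is moved stays moved. The work goes in short steps, Python scripts to look and compute and a tool call to move; the robot and the scene stay as the last step left them, time stands still between calls to the robot, and variables do not carry over. Pictures are saved under pics/ and viewed, about 8 in all and at most 12, crops included, and the job is handed in when it is done.

Besides the shell and the picture viewer there is one more tool, called as name(argument=value, ...), one argument or row to a line, values as JSON. drive_tool: Moves the arm, as the interface text tells. Its arguments: {"type":"object","properties":{"plan":{"type":"array","items":{"type":"array","items":{"type":"number"}}},"newtons":{"type":"number"}},"required":["plan"]}

```bash
mkdir -p pics; ls
python3 - <<'E'
from rig import *
import cv2,numpy as np
o=get_obs();print({k:np.round(v,3) for k,v in o.items()})
for c in ["scene","top","wrist"]:
    k=get_calibration(c);print(c,k)
    cv2.imwrite(f"pics/{c}0.png",camera(c))
    for t in ["wheel_top","guide_tip","index","dispenser","pill_vial"]:
        print(t,[(np.round(d["location"],1),round(d["conf"],2)) for d in mark_of(c,t)[:2]])
a=cv2.imread("pics/scene0.png");b=cv2.imread("pics/top0.png")
E
```

```text
pics
{'time': np.float64(0.0), 'q': array([-1.423,  0.528,  1.434,  0.   ,  1.181, -0.179]), 'joint_velocities': array([-0.002,  0.   ,  0.001, -0.   ,  0.   , -0.001]), 'joint_torque': array([ 1.0000e-03, -4.4004e+01, -1.7659e+01,  6.3000e-02,  5.8000e-02,
       -0.0000e+00]), 'position': array([ 0.201, -0.591,  0.222]), 'tool_rot': array([-0.115,  0.698, -0.697,  0.115]), 'ft_force': array([0.035, 0.345, 0.051]), 'moment': array([-0.028, -0.046, -0.016]), 'grip_width': np.float64(0.087)}
scene {'fx': 475.0465600483512, 'fy': 475.0465600483512, 'cx': 279.730064178716, 'cy': 211.9091173354266, 'D': array([0.0532757, 0.       , 0.       , 0.       , 0.       ]), 'origin': array([ 1.2007101 , -0.2076106 ,  0.66184169]), 'rotation': array([ 0.7500421 ,  0.49729374, -0.23182115, -0.36931659])}
wheel_top [(array([127.3, 243.7]), 0.66)]
guide_tip [(array([179.5, 230.7]), 0.96)]
index [(array([187.6, 225.6]), 0.47)]
dispenser [(array([199.9, 285.4]), 0.66)]
pill_vial [(array([163.3, 302. ]), 0.56)]
top {'fx': 498.9218788386853, 'fy': 498.9218788386853, 'cx': 279.1659350233662, 'cy': 212.06
[... 361 characters left out ...]
 221. ]), 0.66)]
pill_vial [(array([414., 150.]), 0.98), (array([455. , 150.5]), 0.55)]
wrist {'fx': 376.49688348861554, 'fy': 376.49688348861554, 'cx': 284.82758996977674, 'cy': 206.08694466151397, 'D': array([-0.05431127,  0.        ,  0.        ,  0.        ,  0.        ]), 'tool_from_camera': array([[ 1.70369946e-04,  9.61439446e-01,  2.75016660e-01,
        -7.53681866e-02],
       [-1.25492040e-04, -2.75016641e-01,  9.61439458e-01,
        -1.61805226e-01],
       [ 9.99999978e-01, -1.98312790e-04,  7.37984275e-05,
         1.04669717e-03],
       [ 0.00000000e+00,  0.00000000e+00,  0.00000000e+00,
         1.00000000e+00]])}
wheel_top []
guide_tip []
index []
dispenser []
pill_vial []
```

```bash
cat > h.py <<'E'
from rig import *
import cv2,numpy as np
from scipy.spatial.transform import Rotation as R
def cam(c,o=None):
    k=get_calibration(c);K=np.array([[k['fx'],0,k['cx']],[0,k['fy'],k['cy']],[0,0,1]])
    if c=='wrist':
        o=o or get_obs();T=np.eye(4);T[:3,:3]=R.from_quat(o['tool_rot']).as_matrix();T[:3,3]=o['position']
        T=T@k['tool_from_camera'];return K,k['D'],T[:3,3],T[:3,:3]
    return K,k['D'],np.array(k['origin']),R.from_quat(k['rotation']).as_matrix()
def ray(C,px):
    K,D,o,r=C;u=cv2.undistortPoints(np.array([[px]],float),K,D)[0,0];d=r@np.array([u[0],u[1],1]);return o,d/np.linalg.norm(d)
def atz(C,px,z):
    o,d=ray(C,px);return o+d*(z-o[2])/d[2]
def tri(*L):
    A=np.zeros((3,3));b=np.zeros(3)
    for C,px in L:
        o,d=ray(C,px);P=np.eye(3)-np.outer(d,d);A+=P;b+=P@o
    x=np.linalg.solve(A,b);return x,[np.linalg.norm((np.eye(3)-np.outer(ray(C,p)[1],ray(C,p)[1]))@(x-C[2])) for C,p in L]
def proj(C,X):
    K,D,o,r=C;return cv2.projectPoints(np.array(X,float).reshape(-1,3),cv2.Rodrigues(r.T)[0],-r.T@o,K,D)[0][:,0]
E
python3 - <<'E'
from h import *
S,T=cam('scene'),cam('top')
for n,s,t,z in [("wheel",[127.3,243.7],[441.6,220.7],.109),("tip",[179.5,230.7],[391,227],.103),("idx",[187.6,225.6],[382.9,236.5],.103),("disp",[199.9,285.4],[368.2,221],0),("vial",[163.3,302],[414,150],.095)]:
    x,e=tri((S,s),(T,t));print(n,x.round(4),np.round(e,4),atz(S,s,z).round(4),atz(T,t,z).round(4))
a=cv2.imread('pics/top0.png')
cv2.imwrite('pics/topc.png',cv2.resize(a[90:370,240:560],(800,700))[:600])
E
```

```text
wheel [ 0.5482 -0.1945  0.111 ] [0.0007 0.0007] [ 0.5455 -0.1951  0.109 ] [ 0.5488 -0.1945  0.109 ]
tip [ 0.5419 -0.1064  0.1067] [0.0017 0.0017] [ 0.5383 -0.1042  0.103 ] [ 0.5421 -0.109   0.103 ]
idx [ 0.5273 -0.0903  0.1024] [0.0036 0.0036] [ 0.5299 -0.0872  0.103 ] [ 0.5262 -0.0938  0.103 ]
disp [ 0.5765 -0.0897 -0.007 ] [0.0026 0.0026] [ 0.5842 -0.0886  0.    ] [ 0.5744 -0.0909  0.    ]
vial [ 0.6825 -0.1657  0.0925] [0.0008 0.0008] [ 0.6844 -0.1666  0.095 ] [ 0.6818 -0.1641  0.095 ]
```

View pics/topc.png

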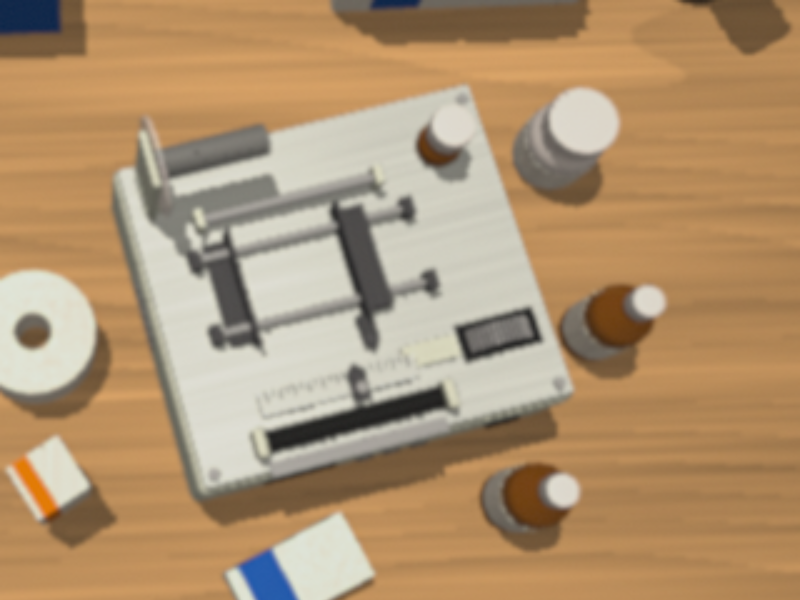

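View pics/scene0.png

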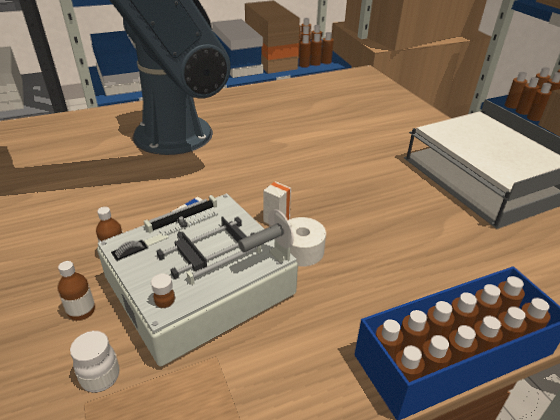

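The top view shows the dispenser yawed about +15°. The wheel is at about crop (500,335), the guide pointer tip at (372,347), and the index point at (355,368). The space around the wheel is free, with the vial well behind it. Next I'll work out the yaw and the approach move.

Run:
```python
from h import *
T=cam('top')
c=[atz(T,[240+u/2.5,90+v/2.5],.095)[:2] for u,v in [(200,495),(572,395),(468,87),(117,172)]]
print(np.round(c,4))
fl,fr,br,bl=c
for v in (fl-fr,bl-br): print(np.degrees(np.arctan2(-v[0],v[1])),np.linalg.norm(v))
for v in (br-fr,bl-fl): print(np.degrees(np.arctan2(v[1],v[0])),np.linalg.norm(v))
o=get_obs();M=R.from_quat(o['tool_rot']).as_matrix();print(M.round(3))
```

```text
[[ 0.4439  0.0175]
 [ 0.5023 -0.2404]
 [ 0.7288 -0.1925]
 [ 0.6737  0.0638]]
12.744663858850744 0.26442154627546954
12.117725461597386 0.2621021940189776
11.958986233235771 0.23150449159650752
11.397911910175482 0.2344153816162765
[[-0.947  0.     0.321]
 [-0.321 -0.    -0.947]
 [-0.    -1.     0.   ]]
```

drive_tool(
  plan=[
    [-455,12,-264,0,-83.3,0,0],
    [-455,12,-264,0,-83.3,0,0],
    [-455,12,-264,0,-83.3,0,0],
    [-455,12,-264,0,-83.3,0,0],
    [-455,12,-264,0,-83.3,0,0],
    [-455,12,-264,0,-83.3,0,0],
    [-455,12,-264,0,-83.3,0,0],
    [-455,12,-264,0,-83.3,0,0],
    [-455,12,-264,0,-83.3,0,0],
    [-455,12,-264,0,-83.3,0,0],
  ],
  newtons=20,
)

```text
time: 1.9
position: [0.5308, -0.2139, 0.2113]
tool_rot: [0.551, -0.443, 0.444, -0.551]
ft_force: [-0.4, -0.3, -1.0]
grip_width: 0.0153
```

```bash
cat > look.py <<'E'
from h import *
import sys
o=get_obs();a=camera('wrist');C=cam('wrist',o)
M=R.from_quat(o['tool_rot']).as_matrix()
print('t',o['time'],'pos',np.round(o['position'],4),'F',np.round(o['ft_force'],1),'zdir',np.degrees(np.arctan2(M[1,2],M[0,2])).round(2),'tilt',M[2].round(3))
for t,z in [("wheel_top",.109),("guide_tip",.103),("index",.103)]:
    for d in mark_of('wrist',t)[:2]: print(t,np.round(d["location"],1),round(d["conf"],2),atz(C,d["location"],z).round(4))
if len(sys.argv)>1: cv2.imwrite(f'pics/{sys.argv[1]}.png',cv2.resize(a,None,fx=1.42,fy=1.42,interpolation=2))
E
python3 look.py w1
```

```text
t 1.9 pos [ 0.5308 -0.2139  0.2113] F [-0.4 -0.3 -1. ] zdir 12.32 tilt [ 0.001 -1.     0.   ]
wheel_top [310.8 186.8] 0.82 [ 0.5464 -0.197   0.109 ]
guide_tip [326.7  54.5] 0.57 [ 0.5365 -0.1068  0.103 ]
guide_tip [324.5  54.9] 0.48 [ 0.5351 -0.1074  0.103 ]
index [320.8  30.4] 0.63 [ 0.5291 -0.0928  0.103 ]
```

View pics/w1.png

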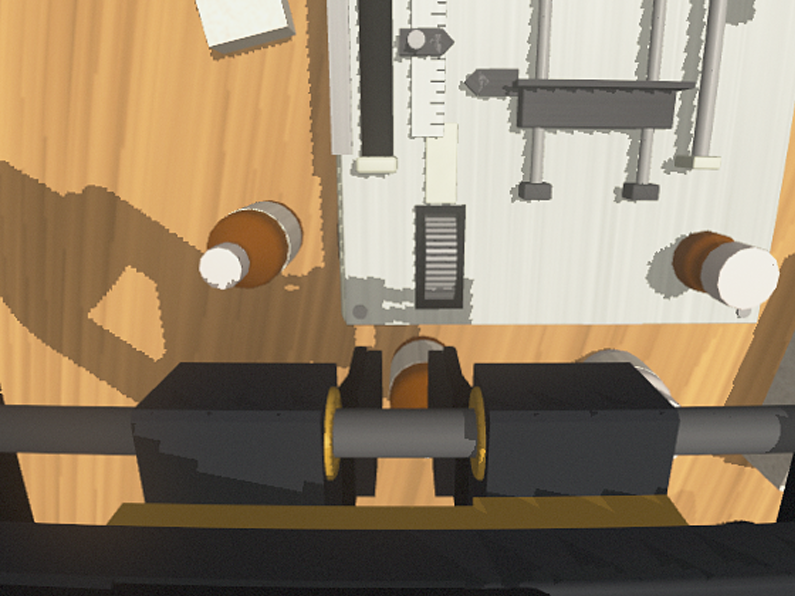

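The wrist view is clear: index point at zoomed px (454,41), guide tip at (463,82), wheel slot centred at (440,256). The deck edges run parallel to the image columns, so the yaw is right.

Run:
```python
from h import *
C=cam('wrist');q=lambda u,v:[u/1.42,v/1.42]
i=atz(C,q(454,41),.103);t=atz(C,q(463,82),.103);w=atz(C,q(440,256),.100);w2=atz(C,q(440,256),.109)
b=np.radians(12.3);X=np.array([np.cos(b),np.sin(b),0]);Y=np.array([-X[1],X[0],0])
print(i,t,w,w2,'d along y',(i-t)@Y,'x',(t-i)@X)
o=get_obs();print('to wheel: X,Y',(w-o['position'])@X,(w-o['position'])@Y)
s=np.array([.5482,-.1945,.111]);print((s-o['position'])@X,(s-o['position'])@Y)
```

```text
[ 0.52761623 -0.09266695  0.103     ] [ 0.53602436 -0.10952035  0.103     ] [ 0.5448614  -0.19483589  0.1       ] [ 0.54385589 -0.19307852  0.109     ] d along y 0.018257725954079766 x 0.0046248457913842965
to wheel: X,Y 0.018616992244162956 0.015997378684427216
0.021950511780474954 0.015614333429612664
```

drive_tool(
  plan=[
    [-6,10,20,0,0,0,0],
    [-6,45,20,0,0,0,0],
    [-6,75,20,0,0,0,0],
    [-6,90,20,0,0,0,0],
    [-6,90,20,0,0,0,0],
    [-6,90,20,0,0,0,0],
  ],
)

```text
time: 2.7
position: [0.5475, -0.207, 0.1214]
tool_rot: [0.549, -0.445, 0.446, -0.549]
ft_force: [0.0, -0.4, 0.0]
grip_width: 0.0005
```

```bash
python3 look.py w2
```

```text
t 2.7 pos [ 0.5475 -0.207   0.1214] F [ 0.  -0.4  0. ] zdir 11.88 tilt [ 0. -1. -0.]
wheel_top [284.5 231.2] 0.94 [ 0.5449 -0.1956  0.109 ]
guide_tip [306.3  42. ] 0.73 [ 0.5365 -0.1081  0.103 ]
```

View pics/w2.png

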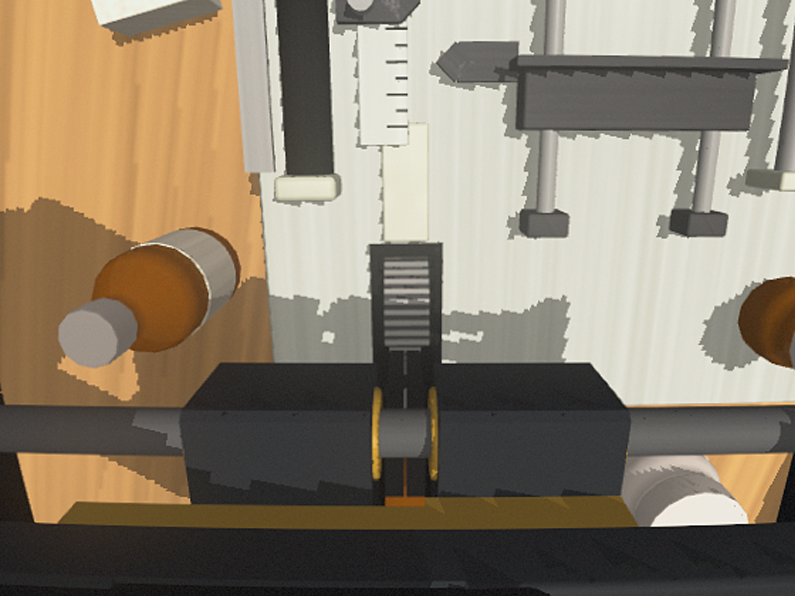

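Fingertips are centred on the wheel (columns ~403 against 406). The wheel top lies about 12 mm further along +y, which suits the start of a stroke. Lowering gently to contact.

drive_tool(
  plan=[
    [0,5,0,0,0,0,0],
    [0,9,0,0,0,0,0],
    [0,11,0,0,0,0,0],
    [0,12,0,0,0,0,0],
    [0,12,0,0,0,0,0],
    [0,12,0,0,0,0,0],
  ],
)

```text
time: 3.5
position: [0.5477, -0.2053, 0.1093]
tool_rot: [0.55, -0.445, 0.445, -0.55]
ft_force: [-1.5, 0.7, 2.2]
grip_width: 0.0006
```

drive_tool(
  plan=[
    [0,0.5,0,0,0,0,0],
    [0,1,0,0,0,0,0],
    [0,1,0,0,0,0,0],
    [0,1,0,0,0,0,0],
  ],
)

```text
time: 3.9
position: [0.5479, -0.2058, 0.109]
tool_rot: [0.55, -0.445, 0.445, -0.55]
ft_force: [-1.6, -0.4, 7.6]
grip_width: 0.0006
```

drive_tool(
  plan=[
    [-1,0.3,0,0,0,0,0],
    [-3,0.3,0,0,0,0,0],
    [-5,0.3,0,0,0,0,0],
    [-7,0.3,0,0,0,0,0],
    [-9,0.3,0,0,0,0,0],
    [-10,0.3,0,0,0,0,0],
    [-10,0.3,0,0,0,0,0],
  ],
)

```text
time: 4.6
position: [0.546, -0.1969, 0.1092]
tool_rot: [0.55, -0.444, 0.445, -0.549]
ft_force: [-3.1, -1.4, 8.3]
grip_width: 0.0003
```

```bash
python3 look.py
```

```text
t 4.6 pos [ 0.546  -0.1969  0.1092] F [-3.1 -1.4  8.3] zdir 12.07 tilt [ 0.003 -1.     0.   ]
guide_tip [304.6  57.2] 0.85 [ 0.535  -0.1058  0.103 ]
index [297.9  19.9] 0.81 [ 0.5291 -0.0922  0.103 ]
```

drive_tool(
  plan=[
    [-2,0.3,0,0,0,0,0],
    [-4,0.3,0,0,0,0,0],
    [-6,0.3,0,0,0,0,0],
    [-8,0.3,0,0,0,0,0],
    [-10,0.3,0,0,0,0,0],
    [-12,0.3,0,0,0,0,0],
    [-12,0.3,0,0,0,0,0],
  ],
)

```text
time: 5.5
position: [0.5434, -0.1849, 0.109]
tool_rot: [0.55, -0.444, 0.445, -0.549]
ft_force: [-3.4, -1.1, 9.4]
grip_width: 0.0006
```

```bash
python3 look.py w3
```

```text
t 5.5 pos [ 0.5434 -0.1849  0.109 ] F [-3.4 -1.1  9.4] zdir 12.06 tilt [ 0.002 -1.     0.   ]
wheel_top [362.9  78.1] 0.7 [ 0.5574 -0.0973  0.109 ]
guide_tip [306.2  76.9] 0.87 [ 0.5348 -0.1014  0.103 ]
guide_tip [305.8  75.6] 0.34 [ 0.5346 -0.101   0.103 ]
index [298.1  50.9] 0.72 [ 0.5292 -0.092   0.103 ]
```

View pics/w3.png

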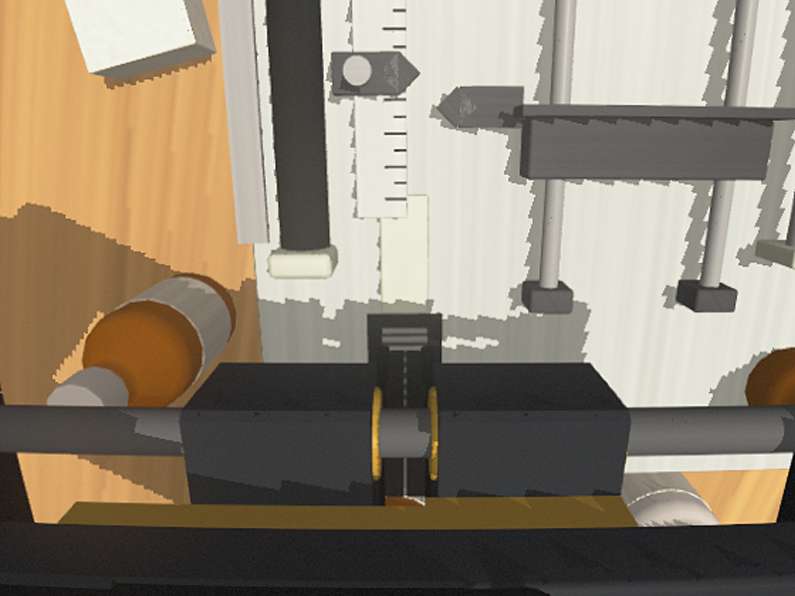

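The pointer is now at zoomed px (436,107) and the index point at (420,72). The guide is following, with about 10 mm left. Lifting, going back and stroking again.

drive_tool(
  plan=[
    [0,-5,0,0,0,0,0],
    [10,-6,0,0,0,0,0],
    [21,-6,0,0,0,0,0],
    [21,-6,0,0,0,0,0],
    [21,-3,0,0,0,0,0],
    [21,-1,0,0,0,0,0],
    [21,0,0,0,0,0,0],
    [21,0,0,0,0,0,0],
  ],
)

```text
time: 6.5
position: [0.5478, -0.2049, 0.109]
tool_rot: [0.55, -0.444, 0.445, -0.55]
ft_force: [-2.9, 0.1, 9.7]
grip_width: 0.0003
```

Run:
```python
from h import *
o=get_obs();p=o['position'];print(p)
o['position']=np.array([.5434,-.1849,.109])
C=cam('wrist',o);q=lambda u,v:[u/1.42,v/1.42]
b=np.radians(12.1);Y=np.array([-np.sin(b),np.cos(b),0])
print((atz(C,q(420,72),.103)-atz(C,q(436,107),.103))@Y)
```

```text
[ 0.54783757 -0.20494901  0.10904554]
0.009876387298169314
```

drive_tool(
  plan=[
    [-2,0,0,0,0,0,0],
    [-4,0,0,0,0,0,0],
    [-7,0,0,0,0,0,0],
    [-10,0,0,0,0,0,0],
    [-13,0,0,0,0,0,0],
    [-16,0,0,0,0,0,0],
    [-19,0,0,0,0,0,0],
    [-21,0,0,0,0,0,0],
    [-21,0,0,0,0,0,0],
  ],
)

```text
time: 7.4
position: [0.5433, -0.1842, 0.1089]
tool_rot: [0.55, -0.444, 0.445, -0.55]
ft_force: [-2.4, 0.1, 10.1]
grip_width: 0.0006
```

```bash
python3 look.py w4; python3 -c "
import cv2
a=cv2.imread('pics/w4.png');cv2.imwrite('pics/w4c.png',cv2.resize(a[30:180,300:540],(768,480),interpolation=cv2.INTER_CUBIC))"
```

```text
t 7.4 pos [ 0.5433 -0.1842  0.1089] F [-2.4  0.1 10.1] zdir 12.08 tilt [ 0.001 -1.     0.   ]
wheel_top [305.2  54.4] 0.62 [ 0.5322 -0.0926  0.109 ]
guide_tip [305.3  60. ] 0.81 [ 0.5329 -0.0941  0.103 ]
index [299.2  52.4] 0.72 [ 0.5297 -0.0917  0.103 ]
```

View pics/w4c.png

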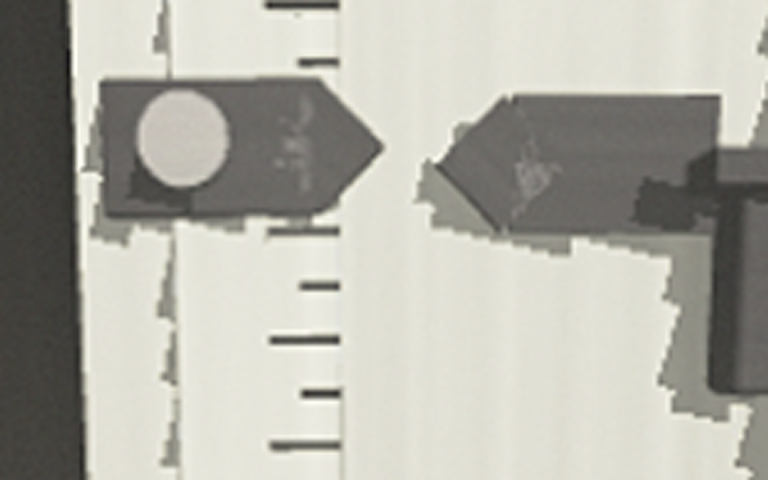

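Index point is at crop row 147 and guide tip at row 163, so about 1.4 mm remains, or about 3.7 mm of rim. I'll re-centre on the wheel and make a short final stroke.

drive_tool(
  plan=[
    [0,-5,0,0,0,0,0],
    [6,-6,0,0,0,0,0],
    [12,-6,0,0,0,0,0],
    [12,-6,0,0,0,0,0],
    [12,-3,0,0,0,0,0],
    [12,-1,0,0,0,0,0],
    [12,0,0,0,0,0,0],
    [12,0,0,0,0,0,0],
  ],
)

```text
time: 8.4
position: [0.5458, -0.1959, 0.1092]
tool_rot: [0.55, -0.444, 0.445, -0.55]
ft_force: [-2.5, -0.0, 12.1]
grip_width: 0.0006
```

drive_tool(
  plan=[
    [-1,0,0,0,0,0,0],
    [-2,0,0,0,0,0,0],
    [-3,0,0,0,0,0,0],
    [-3.7,0,0,0,0,0,0],
    [-3.7,0,0,0,0,0,0],
    [-3.7,0,0,0,0,0,0],
  ],
)

```text
time: 9.0
position: [0.5453, -0.1932, 0.1092]
tool_rot: [0.55, -0.444, 0.445, -0.549]
ft_force: [-3.1, -2.6, 11.3]
grip_width: 0.0006
```

drive_tool(
  plan=[
    [0,-3,0,0,0,0,0],
    [0,-12,0,0,0,0,0],
    [0,-30,0,0,0,0,0],
    [0,-50,0,0,0,0,0],
    [0,-50,0,0,0,0,0],
    [0,-50,0,0,0,0,0],
  ],
)

```text
time: 9.6
position: [0.5451, -0.1919, 0.1576]
tool_rot: [-0.55, 0.445, -0.445, 0.55]
ft_force: [0.4, 0.3, -0.6]
grip_width: 0.0005
```

```bash
python3 look.py w5; python3 -c "
import cv2
a=cv2.imread('pics/w5.png');cv2.imwrite('pics/w5c.png',cv2.resize(a[20:220,300:620],(800,500),interpolation=cv2.INTER_CUBIC))"
```

```text
t 9.6 pos [ 0.5451 -0.1919  0.1576] F [ 0.4  0.3 -0.6] zdir 12.03 tilt [ 0. -1.  0.]
wheel_top [287.4 236.9] 0.66 [ 0.5477 -0.1964  0.109 ]
wheel_top [499.4 222.5] 0.37 [ 0.6703 -0.1613  0.109 ]
guide_tip [299.5  52.3] 0.64 [ 0.5323 -0.0936  0.103 ]
guide_tip [285.9 234.6] 0.35 [ 0.547  -0.1973  0.103 ]
index [296.8  46.8] 0.65 [ 0.5303 -0.0912  0.103 ]
```

View pics/w5c.png

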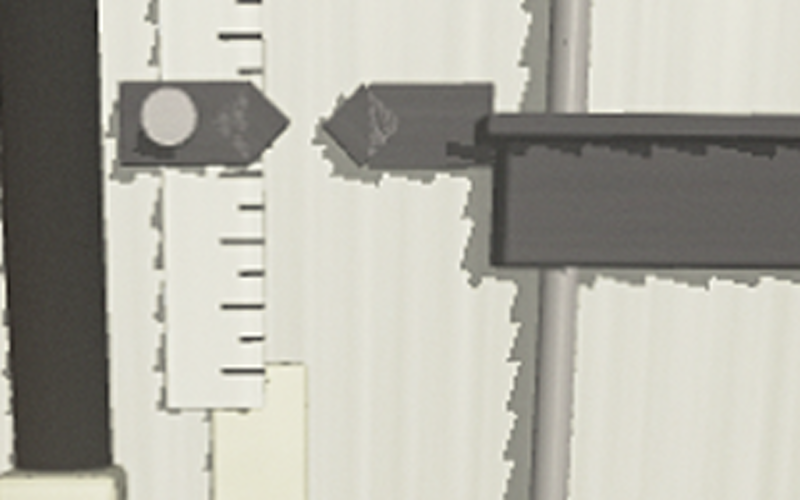

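The index point is at crop (290,121) and the pointer tip at (320,124), about 0.5 mm apart and well inside ±2.5 mm. The finger is about 48 mm clear of the wheel, so I'm handing in.

```bash
python3 -c "
from rig import *
print(hand_in())"
```

```text
the job is handed in; nothing more can be done
None
```

I rolled the wheel with the shut fingertips in three strokes of about 21, 21 and 4 mm of rim travel, pressing with 7 to 12 N. The guide moved about 18 mm and its pointer now lines up with the index rider. I then lifted the finger about 48 mm clear and handed the job in.

**Last checks:**
- **Alignment:** the final wrist picture shows the pointer tip about 0.5 mm short of the index point, against a tolerance of 2.5 mm.
- **Contact:** the force reading was near zero after lifting. The arm stayed well away from the guide in every picture I viewed. I did not measure the bystanders again at the end.
- **Time:** the clock stood at about 10 s of the 64 s allowed.

**Disagreement:** the keypoint network's last marks put the gap at about 2.8 mm, just outside tolerance. I relied on the picture, because the network had also read the pointer tip up to 3 px off from the visible apex in earlier views.

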